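# Push the food tub square into the labelling corner

### The job

Push the white lidded food tub along the table into the blue corner stop, ready for its label: one long side flat against the back wall and its left end flat against the side wall. Only push it with the fingers: never lift, carry or tip it. Do not disturb the portion pots, the steel cup or the timer, and leave the tub standing still.

Things in the scene. Friction and masses are not known exactly. Their poses are not given: they have to be found in the camera images.
- rice_tub: white lidded food tub, loose, about 0.3 kg. Origin: centre of its underside. The lid is its widest part: 104 mm along the tub's own x, 144 mm along its own y, rounded corners, 47 to 56 mm above the underside; the tapered body below is at most 98 x 141 mm. The lid stays on. It slides when pushed on its side. At the start it is within 0.35 rad of square to the corner stop
- corner_stop: blue sheet-metal L screwed to the table; it does not move. Origin: inner corner, on the table top. Two upright walls 6 mm thick, 62 mm high. Back wall: inner face is the plane x = 0 of this frame, 200 mm long from the corner along -y. Side wall: inner face is y = 0, 130 mm long from the corner along -x. Low feet lie only outside the L. The tub starts on the inside (negative x and y)
- seat (a point): the point on the table inside the corner stop where the tub's origin lies once the tub is seated in the corner: x = -52 mm, y = -72 mm in the stop's frame, axes parallel to the stop's; the seated tub's own axes are parallel to these
- red_pot: the lidded portion pot of red sauce (53 mm across, 36 mm high); origin at the centre of its underside; a bystander
- brown_pot: the lidded portion pot of brown sauce (53 mm across, 36 mm high); origin at the centre of its underside; a bystander
- green_pot: the lidded portion pot of green sauce (53 mm across, 36 mm high); origin at the centre of its underside; a bystander
- steel_cup: open steel portion cup, 68 mm across, 42 mm high; origin at the centre of its underside; a bystander
- timer: round red and white kitchen timer, 62 mm across, 40 mm high; origin at the centre of its underside; a bystander
Things that resemble listed ones, but are neither listed nor needed, are in the scene too. Leave any red look-alike of the rice_tub alone.

How it is judged:
By the outcome, as a careful person would: the job done as asked, in the order asked, and still so for the second after the job is handed in, with the robot touching nothing.
It also fails if it takes over 61 s, if anything falls off the work surface, if the arm or the gripper's body presses on something with over 40 N, if the wrist force passes 120 N, or if a joint passes its speed limit or range.

### The arm

A 6-joint arm with a two-finger parallel gripper is mounted at the origin on a cart in front of the work surface, level with it; the furniture and walls round the work are solid. World frame = base frame: x ahead of the robot, y to its left, z up, the work surface at z = 0. Lengths are in mm, angles in rad, forces in N, time in s.
With the tool pointing down it reaches from about 400 to 925 mm from the base axis. Payload 12.5 kg.
Tool frame: the origin (TCP) lies midway between the tips of the shut fingers; the grasp point (between the pads) lies 19 mm behind it; z points along the fingers, y is the line along which they close (so a half turn about z gives the same grasp; the last joint's range is limited). The gripper opens to 95 mm and grips with 3 to 60 N. Pads are 20 mm wide; open, the fingers measure 119 mm over their backs; the gripper's body (75 mm by 180 mm) begins 59 mm behind the grasp point.
Start: joints at [1.173, 0.491, 1.559, -0, 1.092, -0.106], TCP at [179.781, 598.603, 214.661] pointing down, gripper open.
Joint ranges: [-3.1, 3.1], [-0.84, 2.19], [0.05, 2.79], [-1.13, 4.28], [0.06, 2.93], [-2.69, 2.69]. Speed limits (rad/s): [2.22, 2.22, 2.79, 3.14, 3.14, 3.14].

### API

Orientations are given as [roll, pitch, yaw] about the fixed x, y, z axes, in that order (R = Rz(yaw) Ry(pitch) Rx(roll)).
In Python, from cell import state, read_camera, camera_info, env gives the robot as it stands.
- The arm moves only by the tool move_arm, never from a script. Its argument "commands" is a list of rows, each a list of 3 entries, a list of its own where there are three numbers: the shift along the world's x, y, z in cm, then the turn, a rotation vector about the world's x, y, z in degrees, then the opening, from 0 (shut) to 1 (fully open). A call has 1 to 10 rows; each row shifts and turns the commanded pose from where the row before left it; what a row does not reach is not made up. A row lasts 1/10 s, in which the tool goes at most 50 mm and 8.59 degrees, less where a joint would pass 70% of its speed; a pose out of reach is approached as far as the arm can. A call with a gripper value outside its range is refused whole. The fingers move at their own pace and stop on an object; the grip force is fixed at half the most. Time passes only in rows, so rows that do not move let the fingers close. It gives the time, the measured TCP pose, the force, the opening and the grip force at its end, in the units of the state.
- state(): the state, without advancing time (a new reading comes with each control period).
- read_camera(name): name is "scene" or "side" or "wrist"; returns the picture (480x640x3 uint8, blue, green, red); there is no depth.
- camera_info(name): a dict with "K" (3x3 intrinsics, pixels), "cam_to_world" (4x4, takes a point from camera to world coordinates). Camera axes: x right, y down, z forward; pixel columns grow to the right and rows downward; lengths in mm; the calibration is good to about 2 mm. A picture is of the moment at which its call begins: read the wrist's pose just before it. camera_info takes no time and is no camera call; for the wrist camera it gives the pose at the moment of the call.
- env.job_done(): hands the job in; it is judged then, once.
The state is a dict: "t": time; "joints": joint angles; "qvel": joint speeds; "tau": joint torques, N m; "eef_pos": TCP position; "tcp_rot": TCP orientation; "ft_force": force on the tool from outside, world axes, zero at the start; "moment": the same for the moment, N m; "opening": opening from 0.0 (shut) to 1.0 (fully open); "grip_force": force on a finger pad.
Only numpy, scipy, OpenCV 4.12 (cv2) and the standard library are available. Lean on these libraries where they do the work, as an engineer would, in place of code of your own. Each camera call takes 0.05 s, during which the arm holds its last target. There are 200 camera calls.

## Working session

There is one attempt and no reset: what is moved stays moved. The work goes in short steps, Python scripts to look and compute and a tool call to move; the robot and the scene stay as the last step left them, time stands still between calls to the robot, and variables do not carry over. Pictures are saved under pics/ and viewed, at most 10 in all, crops included, and the job is handed in when it is done.

Besides the shell and the picture viewer there is one more tool, called after ">>>" as a command line: name --argument value ..., lists and objects as JSON in quotes. move_arm: Moves the arm, as the interface text tells. Its arguments: {"type":"object","properties":{"commands":{"type":"array"}},"required":["commands"]}

```bash
mkdir -p pics; cat > h.py <<'E'
import numpy as np, cv2
from cell import state, read_camera, camera_info, env
def ray(info,u,v,z):
    K=np.array(info["K"]);T=np.array(info["cam_to_world"])
    d=T[:3,:3]@np.linalg.inv(K)@np.array([u,v,1.]);o=T[:3,3]
    return o+d*(z-o[2])/d[2]
def proj(info,p):
    K=np.array(info["K"]);T=np.array(info["cam_to_world"])
    c=T[:3,:3].T@(np.array(p,float)-T[:3,3]);q=K@c
    return q[:2]/q[2]
E
python3 - <<'E'
from h import *
for n in("scene","side"):
    im=read_camera(n);cv2.imwrite(f"pics/{n}0.png",im);i=camera_info(n);print(n,np.round(i["K"],1).tolist(),np.round(i["cam_to_world"],3).tolist())
s=state();print(s["t"],s["eef_pos"],s["tcp_rot"])
E
```

```text
scene [[560.9, 0.0, 326.5], [0.0, 560.9, 234.6], [0.0, 0.0, 1.0]] [[0.745, -0.515, 0.423, -125.229], [-0.667, -0.557, 0.495, -789.796], [-0.019, -0.651, -0.759, 1116.879], [0.0, 0.0, 0.0, 1.0]]
side [[478.2, 0.0, 310.4], [0.0, 478.2, 239.7], [0.0, 0.0, 1.0]] [[-1.0, -0.005, 0.01, 457.35], [-0.011, 0.401, -0.916, 1134.015], [0.001, -0.916, -0.401, 587.099], [0.0, 0.0, 0.0, 1.0]]
0.1 [179.69450825 598.38623222 214.12503268] [-3.14060595e+00 -1.14683037e-04  2.84978633e+00]
```

View pics/scene0.png

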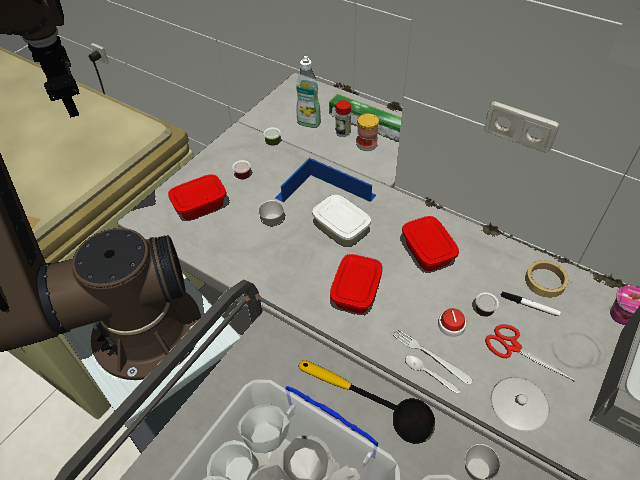

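View pics/side0.png

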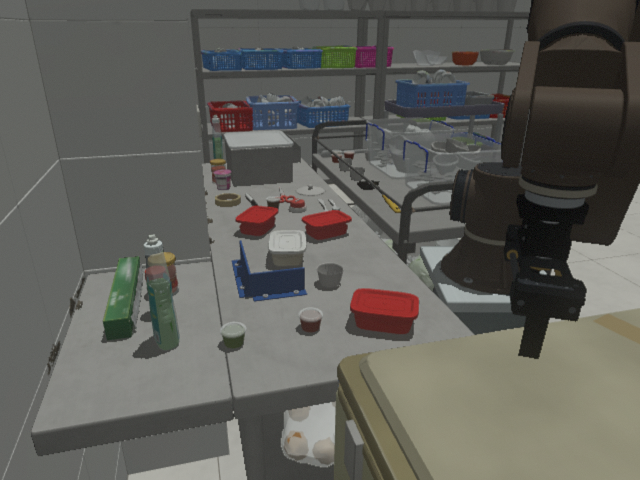

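Scene: the only white tub is at (342,219) in scene and (287,248) in side. The red look-alikes are at scene (198,197), (430,243) and (357,283). The blue stop's corner is at about (311,162). The steel cup is at (271,211), the red pot at (242,169), the green pot at (272,136), the timer at (453,321) and the brown pot possibly at (487,302). I choose the white tub.

```bash
python3 - <<'E'
from h import *
a=cv2.imread("pics/scene0.png");b=cv2.imread("pics/side0.png")
c=cv2.resize(a[145:255,255:385],None,fx=4,fy=4,interpolation=cv2.INTER_CUBIC)
cv2.imwrite("pics/crop_scene.png",c)
i=camera_info("scene");j=camera_info("side")
for n,u,v,z in [("tub",342,215,50),("cup",271,211,20),("redpot",242,169,20),("timer",453,321,20),("brown?",487,302,20)]: print(n,ray(i,u,v,z).round())
print("side tub",ray(j,287,242,50).round(),"cup",ray(j,330,276,20).round())
# wall masks
for n,im,I in(("scene",a,i),("side",b,j)):
    h=cv2.cvtColor(im,cv2.COLOR_BGR2HSV);m=cv2.inRange(h,(105,110,30),(125,255,255))
    cs,_=cv2.findContours(m,0,2)
    for k in cs:
        if cv2.contourArea(k)>300:
            q=cv2.approxPolyDP(k,2,True)[:,0];print(n)
            for p in q: print(p,ray(I,*p,0)[:2].round(),ray(I,*p,62)[:2].round())
E
```

```text
tub [543. -72.  50.]
cup [432.  88.  20.]
redpot [473. 275.  20.]
timer [ 525. -461.   20.]
brown? [ 622. -481.   20.]
side tub [535. -75.  50.] cup [420.  67.  20.]
scene
[286 386] [ 150. -320.] [ 135. -346.]
[289 391] [ 148. -333.] [ 132. -359.]
[319 406] [ 173. -401.] [ 156. -423.]
[377 446] [ 203. -540.] [ 185. -554.]
[372 437] [ 208. -521.] [ 190. -536.]
[338 413] [ 192. -439.] [ 174. -458.]
scene
[275 197] [484. 139.] [450.  87.]
[284 201] [492. 110.] [458.  60.]
[310 174] [616. 143.] [575.  91.]
[367 200] [663. -44.] [620. -85.]
[371 200] [671. -51.] [627. -92.]
[375 195] [693. -45.] [648. -87.]
[371 192] [693. -29.] [648. -72.]
[370 184] [714.  -5.] [667. -48.]
[309 158] [659. 197.] [615. 142.]
[281 185] [526. 165.] [490. 112.]
[282 191] [513. 144.] [478.  92.]
side
[348 106] [  185. -3026.] [  214. -2587.]
[306 109] [  537. -2853.] [  529. -2432.]
[297 107] [  614. -2962.] [  598. -2530.]
[297 121] [  590. -2291.] [  576. -1930.]
[314 126] [  469. -2101.] [  468. -1759.]
[319 123] [  435. -2214.] [  437. -1861.]
[315 120] [  463. -2334.] [  462. -1968.]
[319 119] [  434. -23
[... 2250 characters left out ...]
0. -6991.]
[321  51] [   307. -14679.] [   323. -13009.]
[285  49] [  1515. -16352.] [  1404. -14505.]
[286  53] [  1302. -13246.] [  1212. -11728.]
[279  50] [  1655. -15453.] [  1529. -13701.]
[275  53] [  1610. -13239.] [  1488. -11721.]
[243  52] [  2599. -13884.] [  2373. -12298.]
[240  55] [  2418. -12040.] [  2211. -10649.]
[243  49] [  2940. -16312.] [  2678. -14469.]
[252  49] [  2635. -16320.] [  2405. -14477.]
[242  49] [  2974. -16311.] [  2708. -14468.]
[238  53] [  2645. -13213.] [  2414. -11698.]
[232  50] [  3169. -15411.] [  2882. -13664.]
[217  54] [  3116. -12587.] [  2835. -11138.]
[208  51] [  3773. -14587.] [  3423. -12927.]
[206  55] [  3291. -12019.] [  2992. -10630.]
```

View pics/crop_scene.png

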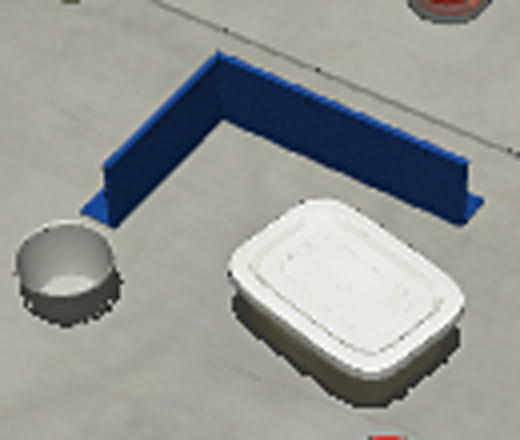

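The crop confirms the white lidded tub, with its lid at crop (345,285), long sides roughly parallel to the back wall, and the cup at (65,270). At the wall feet, the inner corner is about (612,141), the back wall measures 200 mm and the side wall about 126 mm, so the stop's yaw is about 0.275. These fit the given sizes. Next I'll go above it and look with the wrist camera.

>>> move_arm --commands '[[[2.5,-4,0],[0,0,3.3],1],[[2.5,-4,0],[0,0,3.3],1],[[2.5,-4,0],[0,0,3.3],1],[[2.5,-4,0],[0,0,3.3],1],[[2.5,-4,0],[0,0,3.3],1],[[2.5,-4,0],[0,0,3.3],1],[[2.5,-4,0],[0,0,3.3],1],[[2.5,-4,0],[0,0,3.3],1],[[2.5,-4,0],[0,0,3.3],1],[[2.5,-4,0],[0,0,2.8],1]]'

```text
t: 1.1
eef_pos: [430.4, 196.8, 214.6]
tcp_rot: [3.141, -0.0, -2.864]
ft_force: [1.3, 0.2, 0.4]
opening: 0.997
grip_force: 0.0
```

>>> move_arm --commands '[[[1,-3.5,2],[0,0,0],1],[[1,-3.5,2],[0,0,0],1],[[1,-3.5,2],[0,0,0],1],[[1,-3.5,2],[0,0,0],1],[[1,-3.5,2],[0,0,0],1],[[0,-3,2],[0,0,0],1],[[0,0,0],[0,0,0],1],[[0,0,0],[0,0,0],1]]'

```text
t: 1.9
eef_pos: [479.6, -6.7, 334.4]
tcp_rot: [3.141, -0.0, -2.868]
ft_force: [-0.2, 0.2, -0.9]
opening: 0.998
grip_force: 0.0
```

```bash
python3 - <<'E'
from h import *
import pickle
s=state();i=camera_info("wrist");im=read_camera("wrist");cv2.imwrite("pics/w1.png",im);pickle.dump(i,open("w1.pkl","wb"))
print(s["t"],s["eef_pos"],s["tcp_rot"],s["joints"]);print(np.round(i["cam_to_world"],2))
E
```

```text
1.9 [479.58564028  -6.69703243 334.42002999] [ 3.14127196e+00 -3.37336251e-05 -2.86776661e+00] [-1.51955357e-01  1.67774081e-01  1.71977369e+00  2.92673375e-04
  1.25420807e+00 -1.99666887e+00]
[[-2.7000e-01  9.3000e-01  2.6000e-01  4.0573e+02]
 [ 9.6000e-01  2.6000e-01  7.0000e-02 -2.7500e+01]
 [ 0.0000e+00  2.7000e-01 -9.6000e-01  5.0408e+02]
 [ 0.0000e+00  0.0000e+00  0.0000e+00  1.0000e+00]]
```

View pics/w1.png

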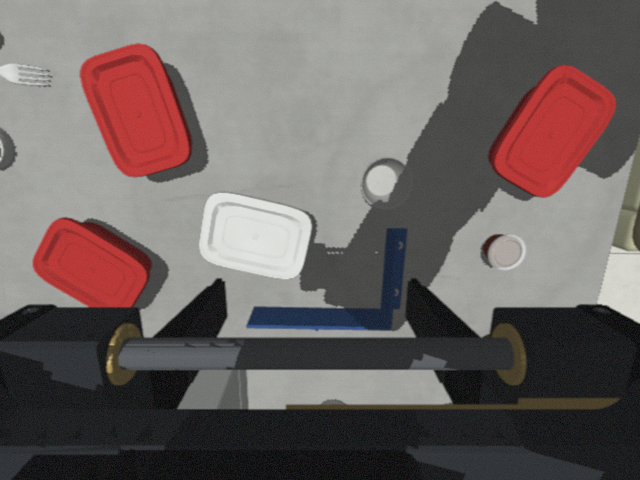

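The wrist view shows the white lid at (257,236), the stop with its inner corner near (384,306), the cup at (385,183), and red tubs at (135,110) and (92,265). Now I'll measure them.

```bash
cat >> h.py <<'E'
def blob(m,near):
    n,l,st,c=cv2.connectedComponentsWithStats(m)
    k=max((k for k in range(1,n) if st[k,4]>500),key=lambda k:-np.hypot(*(c[k]-near)))
    return max(cv2.findContours((l==k).astype('uint8'),0,1)[0],key=cv2.contourArea)[:,0]
def rect(I,cnt,z):
    P=np.array([ray(I,u,v,z)[:2] for u,v in cnt],np.float32)
    return cv2.minAreaRect(P),P
E
python3 - <<'E'
from h import *
import pickle
I=pickle.load(open("w1.pkl","rb"));im=cv2.imread("pics/w1.png");h=cv2.cvtColor(im,cv2.COLOR_BGR2HSV)
w=cv2.morphologyEx(cv2.inRange(h,(0,0,195),(180,40,255)),cv2.MORPH_OPEN,np.ones((3,3)))
r,P=rect(I,blob(w,(257,236)),54);print("tub",r);print(cv2.boxPoints(r).round())
r,P=rect(I,blob(cv2.inRange(h,(0,140,80),(180,255,255)),(92,265)),54);print("redfar",r)
red=cv2.inRange(h,(0,140,80),(8,255,255))|cv2.inRange(h,(170,140,80),(180,255,255))
for p in((92,265),(135,110)):
    print("red",cv2.boxPoints(rect(I,blob(red,p),54)[0]).round().tolist())
b=cv2.inRange(h,(105,120,20),(130,255,255))
q=cv2.approxPolyDP(blob(b,(380,290)),2,True)[:,0]
for p in q: print(p,ray(I,*p,0)[:2].round(),ray(I,*p,62)[:2].round())
print("cup",ray(I,385,183,42).round(),"pot",ray(I,505,252,36).round())
J=camera_info("scene")
# height check: lid centre seen in wrist & scene
a=ray(I,257,236,0);a2=ray(I,257,236,100)
print([ (z,(ray(I,257,236,z)-ray(J,341.5,216.5,z))[:2].round(1)) for z in(0,30,56,80)])
E
```

```text
tub ((537.7551879882812, -75.69799041748047), (100.7245864868164, 141.3933563232422), 2.295358180999756)
[[ 485.   -7.]
 [ 490. -148.]
 [ 591. -144.]
 [ 585.   -3.]]
redfar ((640.2888793945312, -279.37469482421875), (142.37205505371094, 110.23495483398438), 68.83845520019531)
red [[563.0, -326.0], [666.0, -366.0], [717.0, -233.0], [615.0, -193.0]]
red [[339.0, -239.0], [391.0, -327.0], [513.0, -254.0], [461.0, -167.0]]
[406 230] [483. 133.] [473. 113.]
[388 229] [488. 106.] [478.  90.]
[388 252] [522. 118.] [508. 100.]
[385 254] [526. 115.] [511.  97.]
[385 270] [551. 123.] [533. 104.]
[388 272] [552. 128.] [534. 109.]
[384 274] [557. 124.] [539. 105.]
[385 290] [582. 134.] [560. 114.]
[382 297] [594. 133.] [571. 113.]
[386 299] [596. 140.] [572. 119.]
[382 299] [598. 134.] [574. 114.]
[380 311] [618. 137.] [592. 117.]
[255 308] [666. -54.] [634. -51.]
[247 326] [701. -60.] [664. -56.]
[316 329] [676.  48.] [643.  39.]
[389 328] [643. 161.] [613. 138.]
[390 310] [612. 152.] [587. 130.]
[393 306] [604. 154.] [580. 132.]
[399 306] [602. 164.] [578. 140.]
[399 293] [581. 156.] [559. 134.]
[394 297] [589. 151.] [567. 129.]
[393 290] [578. 146.] [557. 124.]
[388 288] [577. 137.] [556. 117.]
[397 287] [572. 150.] [552. 128.]
[400 291] [577. 157.] [556. 134.]
[403 248] [510. 138.] [497. 117.]
[399 251] [516. 133.] [503. 114.]
[395 247] [512. 126.] [499. 107.]
[400 239] [498. 129.] [487. 109.]
[404 243] [502. 137.] [490. 116.]
cup [424.  72.  42.] pot [469. 265.  36.]
[(0, array([-18.5, -36.5])), (30, array([ -8.5, -13.4])), (56, array([0.2, 6.7])), (80, array([ 8.2, 25.1]))]
```

```bash
python3 - <<'E'
import cv2
im=cv2.imread("pics/w1.png");cv2.imwrite("pics/w1c.png",cv2.resize(im[180:340,190:420],None,fx=3.4,fy=3.4,interpolation=cv2.INTER_CUBIC))
E
```

```text
(no output)
```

View pics/w1c.png

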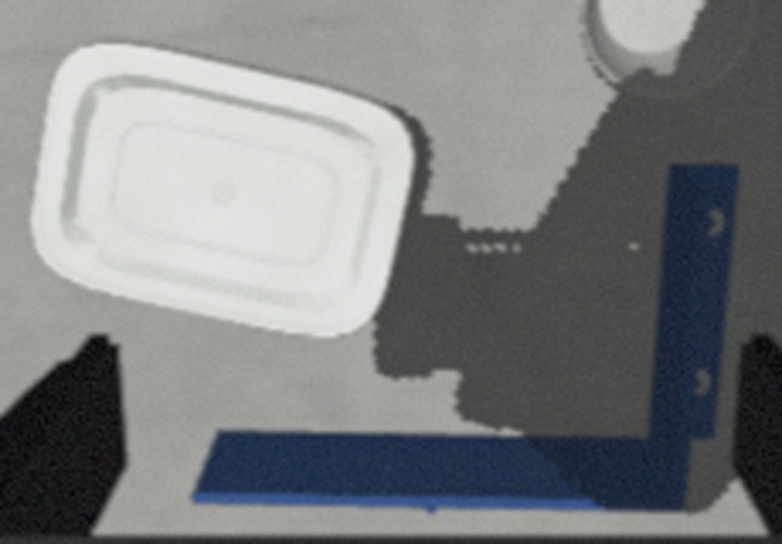

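The stop is confirmed: corner (613,138.5), yaw 15° and wall lengths 199 and 130 mm. The tub is at (538,-76) with yaw 2.3°, lid 101x141 mm, and its two-view height agrees with about 54 mm. In the stop frame the tub is at (-128,-187) and the cup at (-200,-15).

The cup means I should push +x first, to the back wall, with two fingers squaring the tub, and then +y. I'll set the TCP at stop (-215,-177), which is world (451,-88).

>>> move_arm --commands '[[[-0.5,-1.4,-3.5],[0,0,-0.7],0.8],[[-0.5,-1.4,-3.5],[0,0,0],0.8],[[-0.5,-1.4,-3.5],[0,0,0],0.8],[[-0.5,-1.3,-3.5],[0,0,0],0.8],[[-0.5,-1.3,-3.5],[0,0,0],0.8],[[-0.4,-1.3,-3.5],[0,0,0],0.8],[[0,0,0],[0,0,0],0.8],[[0,0,0],[0,0,0],0.8]]'

```text
t: 2.75
eef_pos: [450.8, -86.5, 124.8]
tcp_rot: [3.14, -0.001, -2.878]
ft_force: [-0.9, -0.7, 0.9]
opening: 0.798
grip_force: 0.0
```

```bash
python3 - <<'E'
from h import *
import pickle
I=camera_info("wrist");im=read_camera("wrist")
cv2.imwrite("pics/w2.png",im);pickle.dump(I,open("w2.pkl","wb"))
E
```

```text
(no output)
```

View pics/w2.png

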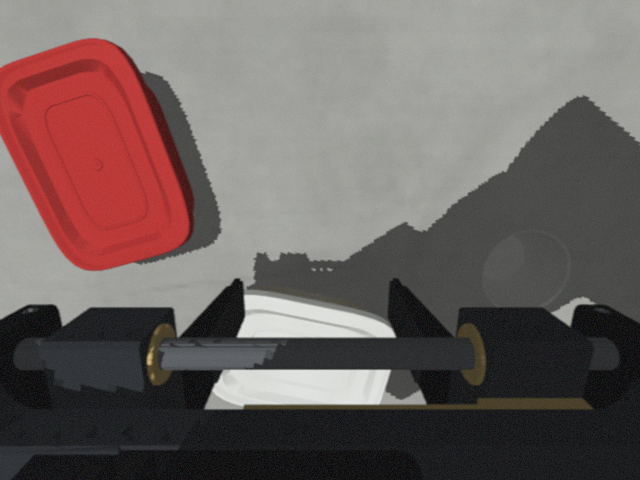

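In the wrist view the fingertips at (240,282) and (392,282) stand clear in front of the lid edge, (250,290) to (390,325), and the red tub is well away. The clearance is about 16 mm. Next I'll lower and push along stop +x, world (.966,.259).

>>> move_arm --commands '[[[0,0,-3.5],[0,0,0],0.8],[[0,0,-3.5],[0,0,0],0.8],[[0,0,-3],[0,0,0],0.8],[[0,0,0],[0,0,0],0.8]]'

```text
t: 3.2
eef_pos: [450.5, -86.5, 23.6]
tcp_rot: [3.14, -0.002, -2.877]
ft_force: [0.2, -0.0, 1.6]
opening: 0.801
grip_force: 0.0
```

>>> move_arm --commands '[[[0.97,0.26,0],[0,0,0],0.8],[[0.97,0.26,0],[0,0,0],0.8],[[0.97,0.26,0],[0,0,0],0.8],[[0.97,0.26,0],[0,0,0],0.8],[[0.97,0.26,0],[0,0,0],0.8],[[0.97,0.26,0],[0,0,0],0.8],[[0.97,0.26,0],[0,0,0],0.8],[[0.97,0.26,0],[0,0,0],0.8],[[0.48,0.13,0],[0,0,0],0.8],[[0,0,0],[0,0,0],0.8]]'

```text
t: 4.2
eef_pos: [534.1, -65.1, 24.5]
tcp_rot: [-3.141, 0.001, -2.878]
ft_force: [0.1, -0.9, -0.2]
opening: 0.802
grip_force: 0.0
```

>>> move_arm --commands '[[[0.39,0.1,0],[0,0,0],0.8],[[0.29,0.08,0],[0,0,0],0.8],[[0.29,0.08,0],[0,0,0],0.8],[[0.19,0.05,0],[0,0,0],0.8],[[0,0,0],[0,0,0],0.8]]'

```text
t: 4.7
eef_pos: [545.1, -62.2, 24.6]
tcp_rot: [-3.142, 0.0, -2.878]
ft_force: [-0.9, -1.0, -0.1]
opening: 0.802
grip_force: 0.3
```

```bash
cat >> h.py <<'E'
def tub(n="scene",save=None):
    I=camera_info(n);im=read_camera(n)
    if save: cv2.imwrite(save,im)
    return I,im
E
python3 - <<'E'
from h import *
I,im=tub("scene")
b=tub("side")[1]
cv2.imwrite("pics/push1.png",np.hstack([cv2.resize(im[140:260,250:390],(400,343),interpolation=2),cv2.resize(b[200:320,220:360],(400,343),interpolation=2)]))
print(state()["eef_pos"],state()["ft_force"])
E
```

```text
[544.98655121 -62.2103612   24.69405806] [-0.08924589 -0.22764911 -0.05609918]
```

View pics/push1.png

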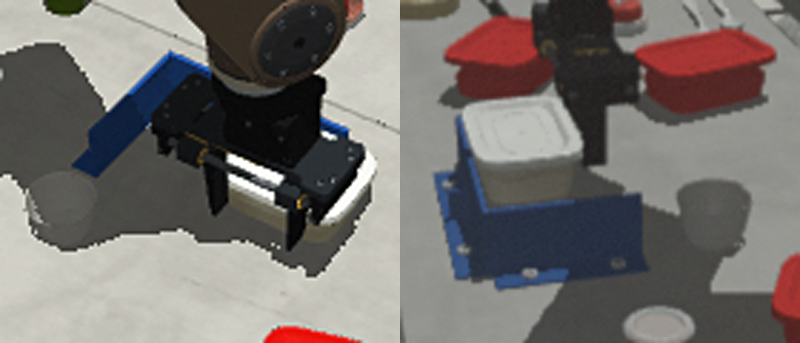

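The left scene crop shows the fingers behind the tub's near long side. The right side crop shows the tub square and close to the back wall, upright, with the cup untouched. I'll push the last millimetres until contact force shows.

>>> move_arm --commands '[[[0.1,0.03,0],[0,0,0],0.8],[[0.1,0.03,0],[0,0,0],0.8],[[0.1,0.03,0],[0,0,0],0.8],[[0,0,0],[0,0,0],0.8]]'

```text
t: 5.2
eef_pos: [546.8, -61.4, 24.6]
tcp_rot: [3.141, -0.002, -2.878]
ft_force: [-6.6, -2.4, 2.1]
opening: 0.804
grip_force: 3.5
```

Seated on the back wall: 7 N, with the near face at stop x of about -105. Now I'll back off, lift, turn -90° and go to beyond the tub's -y end at stop (-52,-286), world (637,-151).

>>> move_arm --commands '[[[-0.6,-0.16,0],[0,0,0],0.8],[[-1.5,-0.4,0],[0,0,0],0.8],[[0,0,4],[0,0,0],0.8],[[0,0,4],[0,0,0],0.8],[[0,0,4],[0,0,0],0.5],[[1.1,-0.9,0],[0,0,-8.2],0.5],[[1.1,-0.9,0],[0,0,-8.2],0.5],[[1.1,-0.9,0],[0,0,-8.2],0.5],[[1.1,-0.9,0],[0,0,-8.2],0.5],[[1.1,-0.9,0],[0,0,-8.2],0.5]]'

```text
t: 6.2
eef_pos: [582.3, -112.3, 144.8]
tcp_rot: [3.141, 0.001, 2.683]
ft_force: [-0.7, 0.5, -0.4]
opening: 0.498
grip_force: 0.0
```

>>> move_arm --commands '[[[1.1,-0.9,0],[0,0,-8.2],0.5],[[1.1,-0.9,0],[0,0,-8.2],0.5],[[1.1,-0.9,0],[0,0,-8.2],0.5],[[1.1,-0.9,0],[0,0,-8.2],0.5],[[1.1,-0.5,0],[0,0,-8.2],0.5],[[0,0,0],[0,0,-8],0.5],[[0,0,0],[0,0,0],0.5]]'

```text
t: 6.9
eef_pos: [636.9, -153.1, 144.5]
tcp_rot: [3.141, 0.0, 1.832]
ft_force: [-0.8, 0.3, -0.2]
opening: 0.496
grip_force: 0.0
```

```bash
python3 - <<'E'
from h import *
I,im=tub("wrist");s=state();print(s["eef_pos"],s["tcp_rot"])
b=tub("side")[1]
cv2.imwrite("pics/w3.png",np.hstack([cv2.resize(im,(500,375)),cv2.resize(b[200:320,240:340],(300,375),interpolation=2)]))
c,sn=np.cos(.262),np.sin(.262)
h=cv2.cvtColor(im,cv2.COLOR_BGR2HSV)
for u,v in((0,0),(639,0),(639,300),(0,300)):print(ray(I,u,v,56)[:2].round())
E
```

```text
[ 636.75079286 -152.8983424   144.56594771] [3.14118504e+00 8.03066828e-05 1.83699387e+00]
[398. -43.]
[794.  62.]
[ 899. -126.]
[ 402. -258.]
```

View pics/w3.png

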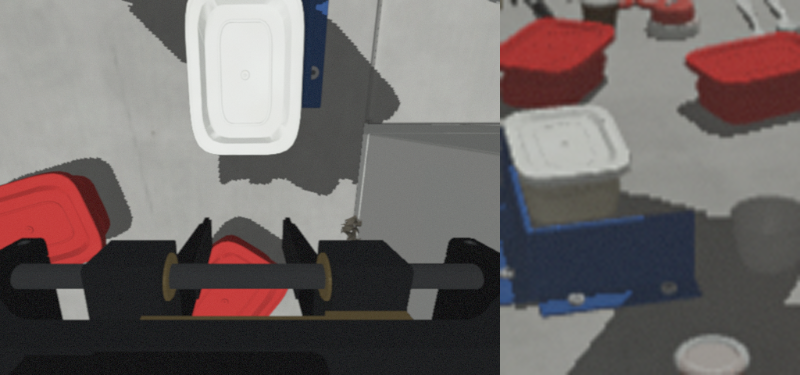

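In the left wrist view the white tub stands square against the back wall, with its near end at about full-image (314,198). The far red tub's corner shows between the fingers at (303,303), so I'll check the clearance.

```bash
python3 - <<'E'
from h import *
I=camera_info("wrist");c,s=np.cos(.262),np.sin(.262);R=np.array([[c,-s],[s,c]])
f=lambda p:(R.T@(np.array(p[:2])-[613,138.5])).round(1)
print("tub end",f(ray(I,314,198,52)),"left/right edge",f(ray(I,242,60,52)),f(ray(I,387,60,52)),"red",f(ray(I,300,301,54)),f(ray(I,355,320,54)),"tcp",f(state()["eef_pos"]))
E
```

```text
tub end [ -54.2 -247.2] left/right edge [-103.4 -153.9] [  -5.  -153.3] red [ -65.2 -330.6] [ -20.  -347.4] tcp [ -52.6 -287.5]
```

>>> move_arm --commands '[[[0,0,-4],[0,0,0],0.5],[[0,0,-4],[0,0,0],0.5],[[0,0,-4],[0,0,0],0.5],[[0,0,0],[0,0,0],0.5]]'

```text
t: 7.4
eef_pos: [634.2, -152.0, 20.2]
tcp_rot: [-3.135, -0.004, 1.837]
ft_force: [-0.2, 0.3, 0.4]
opening: 0.498
grip_force: 0.0
```

>>> move_arm --commands '[[[-0.26,0.97,0],[0,0,0],0.5],[[-0.26,0.97,0],[0,0,0],0.5],[[-0.26,0.97,0],[0,0,0],0.5],[[-0.26,0.97,0],[0,0,0],0.5],[[-0.26,0.97,0],[0,0,0],0.5],[[-0.26,0.97,0],[0,0,0],0.5],[[-0.26,0.97,0],[0,0,0],0.5],[[-0.26,0.97,0],[0,0,0],0.5],[[-0.26,0.97,0],[0,0,0],0.5],[[-0.26,0.97,0],[0,0,0],0.5]]'

```text
t: 8.4
eef_pos: [611.1, -55.2, 25.6]
tcp_rot: [3.14, 0.001, 1.834]
ft_force: [1.5, -3.8, 2.2]
opening: 0.499
grip_force: 2.0
```

>>> move_arm --commands '[[[-0.26,0.97,0],[0,0,0],0.5],[[-0.23,0.87,0],[0,0,0],0.5],[[-0.13,0.48,0],[0,0,0],0.5],[[-0.08,0.29,0],[0,0,0],0.5],[[-0.03,0.1,0],[0,0,0],0.5],[[0,0,0],[0,0,0],0.5]]'

```text
t: 9.0
eef_pos: [603.4, -28.7, 24.5]
tcp_rot: [-3.141, -0.0, 1.834]
ft_force: [1.9, -0.8, 1.1]
opening: 0.502
grip_force: 0.7
```

>>> move_arm --commands '[[[-0.05,0.19,0],[0,0,0],0.5],[[-0.03,0.1,0],[0,0,0],0.5],[[-0.03,0.1,0],[0,0,0],0.5],[[0,0,0],[0,0,0],0.5]]'

```text
t: 9.4
eef_pos: [602.6, -25.6, 24.6]
tcp_rot: [3.141, 0.001, 1.834]
ft_force: [1.9, -7.2, 0.4]
opening: 0.503
grip_force: 4.0
```

>>> move_arm --commands '[[[-0.03,0.1,0],[0,0,0],0.5],[[-0.03,0.1,0],[0,0,0],0.5],[[0,0,0],[0,0,0],0.5]]'

```text
t: 9.7
eef_pos: [602.9, -25.0, 24.8]
tcp_rot: [3.14, 0.003, 1.834]
ft_force: [4.4, -18.8, -2.3]
opening: 0.497
grip_force: 9.2
```

Firm contact with the side wall: 19 N at stop y of about -155. Now I'll retreat, lift, and turn back to check and give a final gentle +x nudge from stop (-135,-72), world (501,34).

>>> move_arm --commands '[[[0.1,-0.5,0],[0,0,0],0.5],[[0.4,-1.4,0],[0,0,0],0.5],[[0,0,4],[0,0,0],0.5],[[0,0,4],[0,0,0],0.5],[[0,0,4],[0,0,0],0.5],[[0,0,4],[0,0,0],0.5],[[-1,0.7,0],[0,0,8.2],0.5],[[-1,0.7,0],[0,0,8.2],0.5],[[-1,0.7,0],[0,0,8.2],0.5],[[-1,0.7,0],[0,0,8.2],0.5]]'

```text
t: 10.7
eef_pos: [566.3, -14.0, 184.6]
tcp_rot: [3.142, -0.001, 2.412]
ft_force: [1.0, -0.1, -0.1]
opening: 0.496
grip_force: 0.0
```

>>> move_arm --commands '[[[-1,0.7,0],[0,0,8.2],0.5],[[-1,0.7,0],[0,0,8.2],0.5],[[-1,0.7,0],[0,0,8.2],0.5],[[-1,0.7,0],[0,0,8.2],0.5],[[-1,0.7,0],[0,0,8.2],0.5],[[-1,0.7,0],[0,0,8.2],0.5],[[-0.5,0.7,0],[0,0,8],0.5],[[0,0,0],[0,0,0],0.5]]'

```text
t: 11.5
eef_pos: [501.3, 35.4, 184.7]
tcp_rot: [3.141, -0.001, -2.876]
ft_force: [-0.2, -0.1, 0.3]
opening: 0.499
grip_force: 0.0
```

```bash
python3 - <<'E'
from h import *
s=state();c,sn=np.cos(.262),np.sin(.262);R=np.array([[c,-sn],[sn,c]])
print(s["eef_pos"],s["tcp_rot"],R.T@(s["eef_pos"][:2]-[613,138.5]))
im=tub("wrist")[1];b=tub("side")[1]
cv2.imwrite("pics/w4.png",np.hstack([cv2.resize(im,(420,315)),cv2.resize(b[210:310,220:340],(378,315),interpolation=2)]))
E
```

```text
[501.25376292  35.36124154 184.68514728] [ 3.14094313e+00 -6.35102556e-04 -2.87576533e+00] [-134.6470324  -70.6753257]
```

View pics/w4.png

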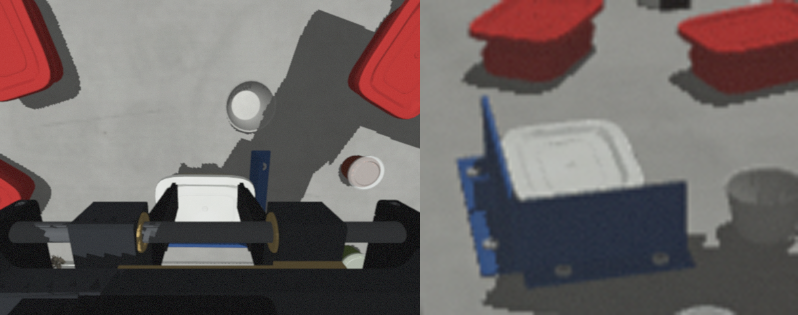

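The tub is in the corner with both walls adjoining, upright, and the cup is undisturbed at left-crop (250,105). A small gap to the back wall is possible, so I'll do a gentle +x nudge.

>>> move_arm --commands '[[[0,0,-4],[0,0,0],0.5],[[0,0,-4],[0,0,0],0.5],[[0,0,-4],[0,0,0],0.5],[[0,0,-4],[0,0,0],0.5],[[0,0,0],[0,0,0],0.5],[[0.68,0.18,0],[0,0,0],0.5],[[0.39,0.1,0],[0,0,0],0.5],[[0.29,0.08,0],[0,0,0],0.5],[[0.19,0.05,0],[0,0,0],0.5],[[0,0,0],[0,0,0],0.5]]'

```text
t: 12.6
eef_pos: [517.9, 39.3, 25.6]
tcp_rot: [-3.141, 0.002, -2.878]
ft_force: [-0.7, -0.7, 0.6]
opening: 0.506
grip_force: 0.0
```

>>> move_arm --commands '[[[0.1,0.03,0],[0,0,0],0.5],[[0.1,0.03,0],[0,0,0],0.5],[[0,0,0],[0,0,0],0.5]]'

```text
t: 12.9
eef_pos: [518.8, 39.8, 24.7]
tcp_rot: [3.141, -0.001, -2.878]
ft_force: [-3.5, -0.2, 3.2]
opening: 0.501
grip_force: 1.4
```

>>> move_arm --commands '[[[0.1,0.03,0],[0,0,0],0.5],[[0.1,0.03,0],[0,0,0],0.5],[[0,0,0],[0,0,0],0.5]]'

```text
t: 13.2
eef_pos: [519.9, 40.0, 24.5]
tcp_rot: [3.141, -0.003, -2.879]
ft_force: [-8.5, -6.0, 5.4]
opening: 0.501
grip_force: 4.8
```

Firm contact. Now I'll retreat, lift clear toward a viewpoint and check.

>>> move_arm --commands '[[[-0.3,-0.08,0],[0,0,0],0.5],[[-1.4,-0.37,0],[0,0,0],0.5],[[0,0,4],[0,0,0],0.5],[[0,0,4],[0,0,0],0.5],[[0,0,4],[0,0,0],0.5],[[-1,-1,4],[0,0,0],0.5],[[-2,-1,4],[0,0,0],0.5],[[-2,-1,4],[0,0,0],0.5],[[0,-1,4],[0,0,0],0.5],[[0,0,0],[0,0,0],0.5]]'

```text
t: 14.2
eef_pos: [455.7, -5.0, 309.5]
tcp_rot: [-3.138, 0.009, -2.879]
ft_force: [0.9, -0.1, -0.0]
opening: 0.499
grip_force: 0.0
```

```bash
python3 - <<'E'
from h import *
I,im=tub("wrist");sc=tub("scene")[1];b=tub("side")[1]
h=cv2.cvtColor(im,cv2.COLOR_BGR2HSV)
w=cv2.morphologyEx(cv2.inRange(h,(0,0,180),(180,40,255)),cv2.MORPH_OPEN,np.ones((3,3)))
J=np.array([582,55.2,56.]);r,_=rect(I,blob(w,proj(I,J)),54);print(r)
c,s=np.cos(.262),np.sin(.262);R=np.array([[c,-s],[s,c]])
print(((cv2.boxPoints(r)-[613,138.5])@R).round(1))
cv2.imwrite("pics/end.png",np.hstack([cv2.resize(im[120:400,160:480],(400,350)),cv2.resize(sc[140:245,250:370],(400,350),interpolation=2)]))
E
```

```text
((578.3279418945312, 36.53284454345703), (89.22875213623047, 112.55249786376953), 15.181290626525879)
[[-104.7  -33.4]
 [-104.3 -145.9]
 [ -15.1 -145.7]
 [ -15.5  -33.1]]
```

View pics/end.png

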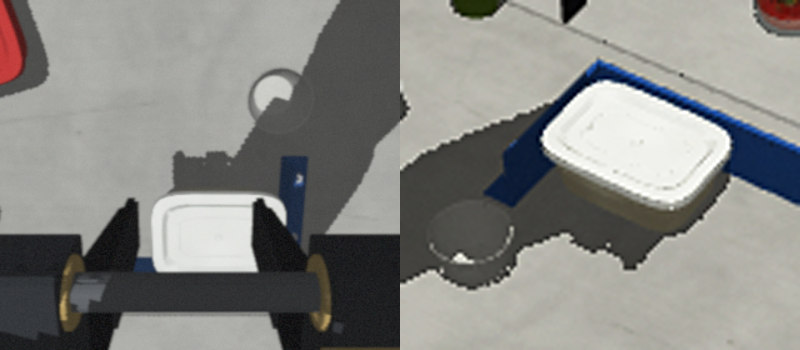

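The tub is square, at 15.2° against the stop's 15°. Its near edges are at stop x -104.5 and y -146, against nominal -104 and -144. Both touch contacts agree at about 11.3 mm past nominal. The cup is untouched and the robot is clear.

```bash
python3 -c "
from h import *
print(env.job_done())"
```

```text
the job is handed in; nothing more can be done
None
```

The white tub is seated in the blue corner stop, with a long side against the back wall and its left end against the side wall, square to within about 0.2° in the last wrist-camera check; it was only pushed, and the job was handed in at about 14 s with the arm clear and no contact seen with the pots, cup or timer.

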